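# Dress and prove the revolving table centrepiece

### The arm

A 6-joint arm with a two-finger parallel gripper is mounted at the origin on the work surface. World frame = base frame: x ahead of the robot, y to its left, z up, the work surface at z = 0. Lengths are in m, angles in degrees, forces in N, time in s.
With the tool pointing down it reaches from about 0.35 to 0.875 m from the base axis. Payload 4.2 kg.
Tool frame: the origin (TCP) lies on the centre line of the jaws, within the pads' length; the fingertips stand r.tip_extent ahead of it and the grasp point (between the pads) lies 11 mm behind it (r.tip_extent is the distance from the TCP to the fingertips, in m); z points along the fingers, y is the line along which they close (so a half turn about z gives the same grasp; the last joint's range is limited). The gripper opens to 87 mm and grips with 3 to 60 N. Pads are 19 mm wide; open, the fingers measure 117 mm over their backs; the gripper's body (75 mm by 190 mm) begins 51 mm behind the grasp point.
Start: joints at [-56.631, 22.042, 0.453, 0, -68.411, -14.817], TCP at [0.199, -0.592, 0.231] pointing down, gripper open.
Joint ranges: [-179.83, 179.83], [-69.29, 118.12], [-61.27, 80.66], [-181.25, 117.63], [-171.15, -9.14], [-177.46, 177.46]. Speed limits (degrees/s): [159.86, 159.86, 180, 180, 180, 180].

### API

Orientations are given as a 3x3 rotation matrix whose columns are the frame's x, y, z axes.
In Python, from station import r gives the robot as it stands.
- The arm moves only by the shell command python3 -m jog 'ROWS'. ROWS is text: rows parted by semicolons, each of 5 numbers parted by spaces: the opening, from 0 (shut) to 1 (fully open), then the shift along the world's x, y, z in mm, then the turn about the world's z in degrees. In form: hand dx dy dz roll; .... A call has 1 to 5 rows; each row shifts and turns the commanded pose from where the row before left it; what a row does not reach is not made up. A row lasts 1/8 s, in which the tool goes at most 62.5 mm and 10.7 degrees, less where a joint would pass 70% of its speed; a pose out of reach is approached as far as the arm can. A call is refused whole if a number of a shift passes 62.5 or a number of a turn 10.7, either way. A call with a gripper value outside its range is refused whole. The fingers move at their own pace and stop on an object; the grip force is fixed at half the most. Time passes only in rows, so rows that do not move let the fingers close. It gives the time, the measured TCP pose, the force, the opening and the grip force at its end, in the units of the state.
- r.sense(): the state, without advancing time (a new reading comes with each control period).
- r.capture(name): name is "scene" or "top"; returns a dict with "pixels" (480x640x3 uint8, red, green, blue), "fovy" (degrees; the focal length in pixels is half the picture's height over the tangent of half this angle, whatever the lens; pixels are square), "cx", "cy" (the principal point, pixels), "origin" and "orientation" of the camera in the world. Camera axes: x right, y down, z forward; pixel columns grow to the right and rows downward; lengths in m; the calibration is good to about 2 mm. A picture is of the moment at which its call begins. There is no depth.
- r.finish_job(): hands the job in; it is judged then, once.
The state is a dict: "time_s": time; "joints": joint angles; "joint_velocities": joint speeds; "effort": joint torques, N m; "tcp_pos": TCP position; "ee_rot": TCP orientation; "wrist_force": force on the tool from outside, world axes, zero at the start; "moment": the same for the moment, N m; "gripper_width": opening from 0.0 (shut) to 1.0 (fully open); "gripper_force": force on a finger pad.
Only numpy, scipy, OpenCV 4.12 (cv2) and the standard library are available. Lean on these libraries where they do the work, as an engineer would, in place of code of your own. Each camera call takes 0.05 s, during which the arm holds its last target. There are 200 camera calls.

### The job

Dress the revolving centrepiece for this party table: stand every candle glass upright in the middle of a dark mat of its own on the round board, handling the thin glass with a light grip, and move the table-number clip from the caddy onto the board's brass rim with its number plate hanging on the outside. When everything is on, take the board by its ring handle and turn it slowly by hand through one full turn, back to where it began, to prove that it runs clear and that everything stays put; put right whatever has shifted. Leave the other tableware where it is.

Things in the scene. Friction and masses are not known exactly. Their poses are not given: they have to be found in the camera images.
- candle0: Candle glass: upright thin-walled rose glass with a heavy base, 54 mm in diameter, 64 mm tall, filled by an LED candle (treat it as a solid cylinder), 105 to 210 g. Origin at the centre of its underside, z up. All look alike; two to four are present. It breaks if the fingers press on it with more than 60 N in all (both pads together): grip it with about 20 N.
- candle1: Candle glass: upright thin-walled rose glass with a heavy base, 54 mm in diameter, 64 mm tall, filled by an LED candle (treat it as a solid cylinder), 105 to 210 g. Origin at the centre of its underside, z up. All look alike; two to four are present. It breaks if the fingers press on it with more than 60 N in all (both pads together): grip it with about 20 N.
- candle2: Candle glass: upright thin-walled rose glass with a heavy base, 54 mm in diameter, 64 mm tall, filled by an LED candle (treat it as a solid cylinder), 105 to 210 g. Origin at the centre of its underside, z up. All look alike; two to four are present. It breaks if the fingers press on it with more than 60 N in all (both pads together): grip it with about 20 N.
- candle3: Candle glass: upright thin-walled rose glass with a heavy base, 54 mm in diameter, 64 mm tall, filled by an LED candle (treat it as a solid cylinder), 105 to 210 g. Origin at the centre of its underside, z up. All look alike; two to four are present. It breaks if the fingers press on it with more than 60 N in all (both pads together): grip it with about 20 N.
- board (a joint): Angle in rad of the revolving centrepiece's round board about its upright axis: 0 at the start, growing anticlockwise seen from above, one full turn is 6.283; it can turn about two turns either way. Slight friction (0.06 N m): it stays where it is left. Turn it slowly: over 3 rad/s is too fast.
- board_axis (a point): Point on the board's axis at its top face, 40 mm above the table; z up, turns with the board. The board is a wooden disc with an upright brass rim round it: rim 5 mm thick, its centre line at radius 137.5 mm, outside diameter 280 mm, top edge 62 mm above the table (22 mm above the board's face, 37 mm tall outside).
- board_handle (a point): Centre of the upright brass ring handle on the board's middle post, on the axis, 106 mm above the table. The ring is of 9 mm round bar, 45 mm outside, its top at 128.5 mm; it stands in this point's x-z plane: pinch it from above, fingers closing along the point's y axis. Turns with the board.
- foot: Fixed round foot under the board, 210 mm in diameter, narrower than the board. Origin on the board's axis, at the table. Does not turn.
- mat0 (a point): Centre of one of four dark round mats (60 mm in diameter, flush, look only) on the board's top face, 40 mm above the table, 85 mm from the axis, 90 degrees apart and at 45 degrees to the ring handle's plane. Turns with the board. Any glass may stand on any mat.
- mat1 (a point): Centre of one of four dark round mats (60 mm in diameter, flush, look only) on the board's top face, 40 mm above the table, 85 mm from the axis, 90 degrees apart and at 45 degrees to the ring handle's plane. Turns with the board. Any glass may stand on any mat.
- mat2 (a point): Centre of one of four dark round mats (60 mm in diameter, flush, look only) on the board's top face, 40 mm above the table, 85 mm from the axis, 90 degrees apart and at 45 degrees to the ring handle's plane. Turns with the board. Any glass may stand on any mat.
- mat3 (a point): Centre of one of four dark round mats (60 mm in diameter, flush, look only) on the board's top face, 40 mm above the table, 85 mm from the axis, 90 degrees apart and at 45 degrees to the ring handle's plane. Turns with the board. Any glass may stand on any mat.
- clip: Sprung steel clip, 42 g, astride the caddy's front wall, handles up, jaws down. Origin midway between the jaws, level with the top of the edge it sits on (a cross-piece inside the clip rests on that edge). z up; the side with the number plate faces -x. Jaws 18 mm wide (along y), reaching 19 mm below the origin. While squeezed, this front half leans by up to 0.3 rad.
- clip_jaw (a joint): Opening angle in rad of the clip's jaws: 0 when closed flat on a 5 mm edge, -0.12 fully shut, 0.62 fully open. A spring shuts them. Squeezing the handles (7 to 10 N) until the pads are 19 mm apart gives about 0.33 and a gap of 14 mm at the jaw tips.
- clip_grip (a point): Where to take the clip: between its handles, 36 mm above its origin, fingers closing along x (this point has the clip's axes). The handles are two leaves 18 mm wide (along y), rising from 10 to 50 mm above the origin and flaring from 13 mm to 34 mm apart (outside, along x) when closed on an edge.
- clip_plate (a point): Middle of the front face of the cream number plate (52 mm wide, 34 mm tall, 2 mm thick), fixed to the clip's front half, 18 mm below its origin and 7.6 mm in front of it. The plate hangs to 35 mm below the origin, so it fits only outside the board's rim.
- caddy: Open wooden box 120 mm (x) by 200 mm (y), 75 mm tall, with 5 mm walls and low contents, fixed. Origin at the centre of its underside. The clip stands on its -x wall.
- tumbler0: Bystander: blue glass tumbler, 72 mm in diameter, 95 mm tall.
- tumbler1: Bystander: blue glass tumbler, 72 mm in diameter, 95 mm tall.
- sugar_bowl: Bystander: white bowl, 90 mm in diameter, 50 mm tall.
- bud_vase: Bystander: white bud vase, 48 mm in diameter, 95 mm tall.
- milk_jug: Bystander: white jug with a handle, 68 mm in diameter, 75 mm tall.
- side_plate: Bystander: white plate, 150 mm in diameter, 16 mm tall.
- teaspoon: Bystander: teaspoon, 140 mm long, lying.

How it is judged (in metres and radians):
On the way, in this order (a step that is already met when the one before it is completed fails the run):
1. every candle glass stands on a mat of its own and the clip sits on the rim, the board not yet turned ((horizontal distance between candle0 and mat0 below 0.015 m or horizontal distance between candle0 and mat1 below 0.015 m or horizontal distance between candle0 and mat2 below 0.015 m or horizontal distance between candle0 and mat3 below 0.015 m) and height (world z) of candle0 between 0.036 and 0.046 m and angle between each of candle0, candle1, candle2, candle3's own z axis and vertical below 0.1 rad and linear speed of each of candle0, candle1, candle2, candle3, clip below 0.05 m/s and (horizontal distance between candle1 and mat0 below 0.015 m or horizontal distance between candle1 and mat1 below 0.015 m or horizontal distance between candle1 and mat2 below 0.015 m or horizontal distance between candle1 and mat3 below 0.015 m) and height (world z) of candle1 between 0.036 and 0.046 m and (horizontal distance between candle2 and mat0 below 0.015 m or horizontal distance between candle2 and mat1 below 0.015 m or horizontal distance between candle2 and mat2 below 0.015 m or horizontal distance between candle2 and mat3 below 0.015 m) and height (world z) of candle2 between 0.036 and 0.046 m and (horizontal distance between candle3 and mat0 below 0.015 m or horizontal distance between candle3 and mat1 below 0.015 m or horizontal distance between candle3 and mat2 below 0.015 m or horizontal distance between candle3 and mat3 below 0.015 m) and height (world z) of candle3 between 0.036 and 0.046 m and horizontal distance between clip and board_axis between 0.132 and 0.143 m and height (world z) of clip between 0.057 and 0.069 m and horizontal distance between clip_plate and board_axis above 0.14 m and angle between clip's own z axis and vertical below 0.2 rad and value of joint clip_jaw between -0.08 and 0.1 rad and value of joint board between -1 and 1 rad), for 0.3 s.
2. the board is turned halfway round ((value of joint board between 2.6 and 3.7 rad or value of joint board between -3.7 and -2.6 rad)).
3. the board has made one full turn in that direction ((value of joint board between 5.9832 and 6.5832 rad or value of joint board between -6.5832 and -5.9832 rad)), for 0.2 s.
At the end, for the whole second after the job is handed in: Every glass present stands upright within 15 mm of a mat's centre, at rest; the clip sits closed and upright on the brass rim (within 5 mm of its line and top edge), plate outside; the board is one full turn (within 0.3 rad) either way from its start ((horizontal distance between candle0 and mat0 below 0.015 m or horizontal distance between candle0 and mat1 below 0.015 m or horizontal distance between candle0 and mat2 below 0.015 m or horizontal distance between candle0 and mat3 below 0.015 m) and height (world z) of candle0 between 0.036 and 0.046 m and angle between each of candle0, candle1, candle2, candle3's own z axis and vertical below 0.1 rad and linear speed of each of candle0, candle1, candle2, candle3, clip below 0.05 m/s and (horizontal distance between candle1 and mat0 below 0.015 m or horizontal distance between candle1 and mat1 below 0.015 m or horizontal distance between candle1 and mat2 below 0.015 m or horizontal distance between candle1 and mat3 below 0.015 m) and height (world z) of candle1 between 0.036 and 0.046 m and (horizontal distance between candle2 and mat0 below 0.015 m or horizontal distance between candle2 and mat1 below 0.015 m or horizontal distance between candle2 and mat2 below 0.015 m or horizontal distance between candle2 and mat3 below 0.015 m) and height (world z) of candle2 between 0.036 and 0.046 m and (horizontal distance between candle3 and mat0 below 0.015 m or horizontal distance between candle3 and mat1 below 0.015 m or horizontal distance between candle3 and mat2 below 0.015 m or horizontal distance between candle3 and mat3 below 0.015 m) and height (world z) of candle3 between 0.036 and 0.046 m and horizontal distance between clip and board_axis between 0.132 and 0.143 m and height (world z) of clip between 0.057 and 0.069 m and horizontal distance between clip_plate and board_axis above 0.14 m and angle between clip's own z axis and vertical below 0.2 rad and value of joint clip_jaw between -0.08 and 0.1 rad and (value of joint board between 5.9832 and 6.5832 rad or value of joint board between -6.5832 and -5.9832 rad)); the robot touches nothing.
It fails at once if a candle glass is pressed by the fingers with more than 60 N in all (contact force between the fingers and candle0 above 60 N or contact force between the fingers and candle1 above 60 N or contact force between the fingers and candle2 above 60 N or contact force between the fingers and candle3 above 60 N).
It fails at once if the board is spun faster than 3 rad/s (velocity of joint board above 3 rad/s or velocity of joint board below -3 rad/s).
It fails at once if other tableware is moved by more than 40 mm or tipped over (distance of any of tumbler0, tumbler1, sugar_bowl, bud_vase, milk_jug, side_plate, teaspoon from where it was at the start of the episode above 0.04 m or angle between any of tumbler0, tumbler1, sugar_bowl, bud_vase, milk_jug, side_plate's own z axis and vertical above 0.5 rad).
Of candle0, candle1, candle2, candle3 only 2 to 4 are there at a start; the rules pass over those that are not, and their reading is None.
At some moment in a run one of candle0, candle1, candle2, candle3 may be knocked a few centimetres aside while the robot is not near it.
It also fails if it takes over 210 s, if anything falls off the work surface, if the arm or the gripper's body presses on something with over 40 N, if the wrist force passes 120 N, or if a joint passes its speed limit or range.

## Working session

There is one attempt and no reset: what is moved stays moved. The work goes in short steps, Python scripts to look and compute and a shell command to move; the robot and the scene stay as the last step left them, time stands still between calls to the robot, and variables do not carry over. Pictures are saved under pics/ and viewed, at most 14 in all, crops included, and the job is handed in when it is done.

```bash
ls; mkdir -p pics; cat > h.py <<'E'
import numpy as np, cv2
from station import r
def cap(n,f=None):
    c=r.capture(n)
    if f: cv2.imwrite('pics/'+f,c['pixels'][:,:,::-1])
    return c
def px2w(c,u,v,z):
    f=240/np.tan(np.radians(c['fovy'])/2)
    d=np.array(c['orientation'])@np.array([(u-c['cx'])/f,(v-c['cy'])/f,1])
    o=np.array(c['origin']); return o+d*(z-o[2])/d[2]
def w2px(c,p):
    f=240/np.tan(np.radians(c['fovy'])/2)
    q=np.array(c['orientation']).T@(np.array(p)-np.array(c['origin']))
    return c['cx']+f*q[0]/q[2],c['cy']+f*q[1]/q[2]
E
python3 - <<'E'
from h import *
import pickle
np.set_printoptions(precision=4,suppress=True)
for n in('top','scene'):
    c=cap(n,n+'0.png'); pickle.dump(c,open(n+'.pkl','wb'))
    print(n,c['fovy'],c['cx'],c['cy'],c['origin'],c['orientation'])
print(r.tip_extent,r.sense())
E
```

```text
pics
top 47.36362732021534 321.6246798076369 242.96803400757398 [0.3346 0.0304 1.3958] [[-0.0044 -0.9911  0.1333]
 [-0.9999  0.0025 -0.0144]
 [ 0.014  -0.1334 -0.991 ]]
scene 46.52920962716994 317.9406745574387 240.55571751137148 [ 1.249  -0.4245  0.9846] [[ 0.5089  0.6275 -0.5892]
 [ 0.8608 -0.3712  0.3482]
 [-0.0002 -0.6844 -0.7291]]
0.008 {'time_s': 0.1, 'joints': array([-56.6325,  22.0865,   0.3875,  -0.0255, -68.4111, -14.8173]), 'joint_velocities': array([-0.0076, -0.0829,  0.136 ,  0.0894, -0.0958,  0.075 ]), 'effort': array([ -0.0003, -39.1691,  18.7934,   4.232 ,   0.0134,  -0.0001]), 'tcp_pos': array([ 0.1987, -0.592 ,  0.2296]), 'ee_rot': array([[-0.9481, -0.318 , -0.0007],
       [-0.318 ,  0.9481,  0.0018],
       [ 0.0001,  0.002 , -1.    ]]), 'wrist_force': array([ 0.2359, -0.6321, -0.3671]), 'moment': array([0.0047, 0.0196, 0.0254]), 'gripper_force': 0.0, 'gripper_width': 1.0044390288945515}
```

View pics/top0.png

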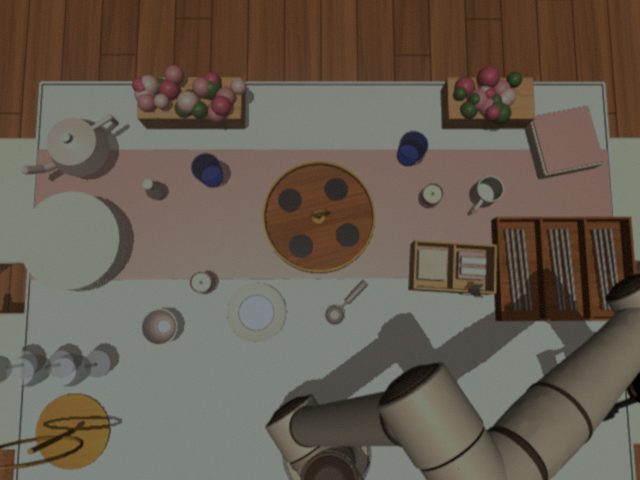

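View pics/scene0.png

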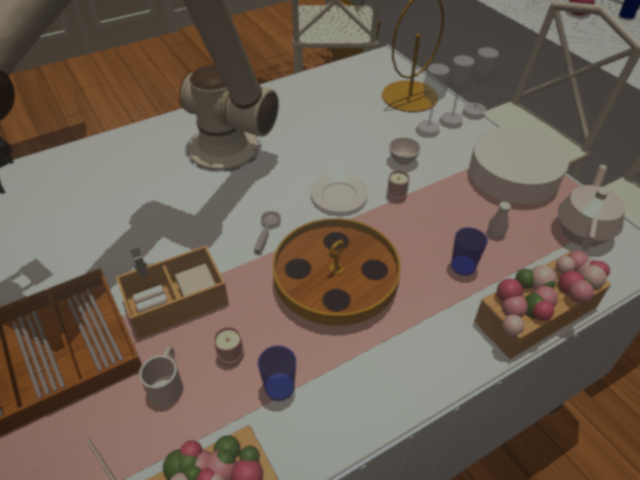

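Two candle glasses can be seen: top picture (432,194) and (202,282). The board is at about (319,217), the caddy at (455,267), and the clip near (475,290) on the caddy's near (-x) wall. I'll enlarge these in one mosaic.

```bash
python3 - <<'E'
import cv2,numpy as np
t=cv2.imread('pics/top0.png');s=cv2.imread('pics/scene0.png')
def cr(i,u,v,w,h,k): return cv2.resize(i[v:v+h,u:u+w],(w*k,h*k),interpolation=cv2.INTER_CUBIC)
A=cr(t,255,155,130,125,3) #390x375
B=cr(t,405,175,100,125,4)[:375] # 400
C=cr(t,180,260,50,45,5) #250x225
D=cr(s,110,235,65,45,5) #325x225
E=cr(s,210,320,42,45,5)
out=np.zeros((600,790,3),np.uint8)
out[:375,:390]=A;out[:375,390:790]=B;out[375:,:250]=C;out[375:,250:575]=D;out[375:,575:785]=E
cv2.imwrite('pics/m1.png',out)
E
```

```text
(no output)
```

View pics/m1.png

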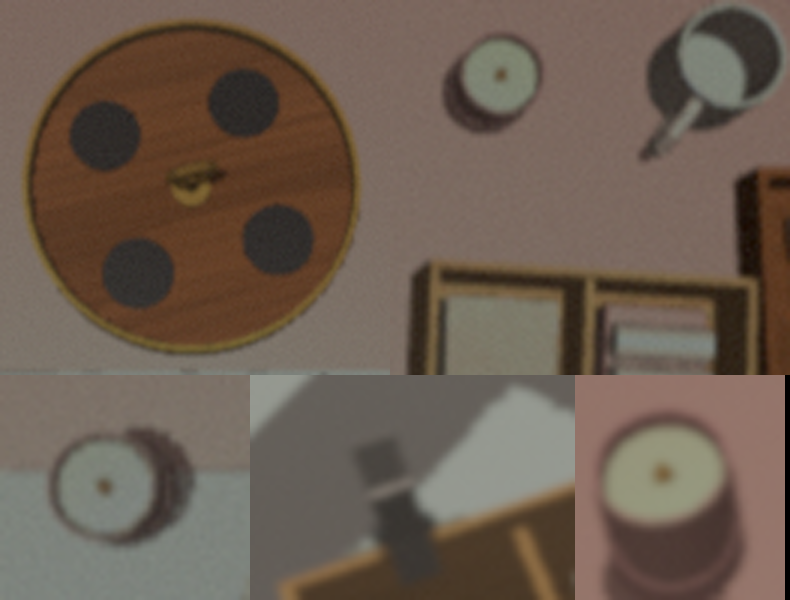

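The mosaic shows mats at (105,136), (244,102), (278,240) and (138,273) in the board crop. The glass tops are at top px (432.5,193.8) and (200.8,282.4). Next I'll compute positions and take a closer look at the clip and ring.

```bash
python3 - <<'E'
from h import *
import pickle
np.set_printoptions(precision=4,suppress=True)
c=pickle.load(open('top.pkl','rb'));s=pickle.load(open('scene.pkl','rb'))
M=[px2w(c,255+x/3,155+y/3,.04)[:2] for x,y in[(105,136),(244,102),(278,240),(138,273)]]
ax=np.mean(M,0)
print('mats',M,'axis',ax)
for m in M: print(np.hypot(*(m-ax)),np.degrees(np.arctan2(*(m-ax)[::-1])))
for u,v in[(432.5,193.8),(200.8,282.4)]: print('candle',px2w(c,u,v,.064))
print(px2w(s,210+(662-575)/5,320+(473-375)/5,.064))
t=cv2.imread('pics/top0.png');s=cv2.imread('pics/scene0.png')
def cr(i,u,v,w,h,k): return cv2.resize(i[v:v+h,u:u+w],(w*k,h*k),interpolation=cv2.INTER_CUBIC)
def b(x): return np.clip(x.astype(float)*1.8,0,255).astype(np.uint8)
out=np.zeros((600,800,3),np.uint8)
out[:400]=b(cr(t,405,230,100,75,8)[200:])[:400]
out[400:,:400]=b(cr(t,295,195,50,25,8)); out[400:,400:]=b(cr(s,115,240,50,25,8))
cv2.imwrite('pics/m2.png',out)
E
```

```text
mats [array([0.6258, 0.09  ]), array([ 0.6549, -0.0273]), array([ 0.537 , -0.0548]), array([0.5095, 0.0621])] axis [0.5818 0.0175]
0.08477488867625818 58.7320439352066
0.08576517033577946 -31.494264741876417
0.08505271698633474 -121.79852467373837
0.08497912056582359 148.31877643434674
candle [ 0.6367 -0.2661  0.064 ]
candle [0.418  0.3044 0.064 ]
[ 0.6424 -0.27    0.064 ]
```

View pics/m2.png

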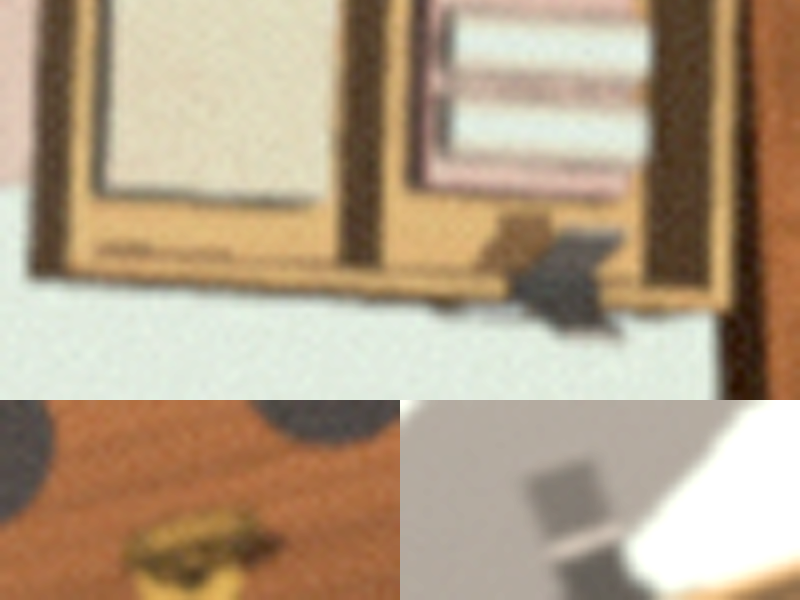

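```bash
python3 - <<'E'
from h import *
import pickle
np.set_printoptions(precision=4,suppress=True)
c=pickle.load(open('top.pkl','rb'));s=pickle.load(open('scene.pkl','rb'))
P=lambda X,Y,z:px2w(c,405+X/8,255+Y/8,z)[:2]
L=P(70,285,.075);R=P(738,308,.075);d=R-L
print(L,R,np.hypot(*d),'wall -y dir yaw',np.degrees(np.arctan2(d[0],-d[1])))
for a in[(600,233),(596,335),(593,284)]: print(P(*a,.125))
# wall line centre at clip
n=np.array([-d[1],d[0]])/np.hypot(*d); 
g=P(593,284,.125); print('clip x from wall', (L+ d*((g-L)@d)/(d@d))+n*.0025)
print('scene handle top mid', px2w(s,115+560/8,240+70/8,.125))
E
```

```text
[ 0.3957 -0.2107] [ 0.388  -0.4128] 0.2022395016256177 wall -y dir yaw -2.1783380409881095
[ 0.4079 -0.3567]
[ 0.3783 -0.3542]
[ 0.3931 -0.354 ]
clip x from wall [ 0.3927 -0.354 ]
scene handle top mid [ 0.4335 -0.2643  0.125 ]
```

```bash
python3 -m jog '1 20 25 0 7; 1 30 36 0 10.5; 1 30 36 0 10.5; 1 30 36 0 10.5; 1 30 36 0 10.5'; python3 -m jog '0.6 30 36 0 10.5; 0.6 24 32 0 9.8; 0.6 0 0 0 0; 0.6 0 0 0 0'; python3 - <<'E'
from h import *
c=cap('top','top1.png');s=r.sense();print(s['tcp_pos'],s['ee_rot'][:,1],s['joints'])
print([w2px(c,s['tcp_pos']),w2px(c,s['tcp_pos']+np.array([0,0,-.13]))])
i=cv2.imread('pics/top1.png');j=cv2.imread('pics/top0.png')
o=np.zeros((480,800,3),np.uint8);o[:480,:640]=i;cv2.imwrite('pics/top1.png',o[:, :640])
E
```

```text
time_s: 0.72
tcp_pos: [0.3395, -0.4221, 0.2302]
ee_rot: [[-0.376, -0.926, -0.001], [-0.926, 0.376, 0.001], [-0.0, 0.001, -1.0]]
wrist_force: [0.6, 0.5, -0.6]
gripper_width: 0.998
gripper_force: 0.0
time_s: 1.23
tcp_pos: [0.3926, -0.3555, 0.2303]
ee_rot: [[-0.038, -0.999, -0.001], [-0.999, 0.038, 0.0], [-0.0, 0.001, -1.0]]
wrist_force: [-0.6, -0.6, 0.6]
gripper_width: 0.65
gripper_force: 0.0
[ 0.39235089 -0.35584437  0.23030052] [-9.99242392e-01  3.89124274e-02  6.81596167e-04] [-2.46455585e+01  1.27886750e+01 -1.28835617e+01  3.60170279e-03
 -6.43686684e+01  2.24139136e+01]
[(np.float64(494.75781442575465), np.float64(288.50227255804066)), (np.float64(476.7950100392966), np.float64(291.2939300409805))]
```

View pics/top1.png

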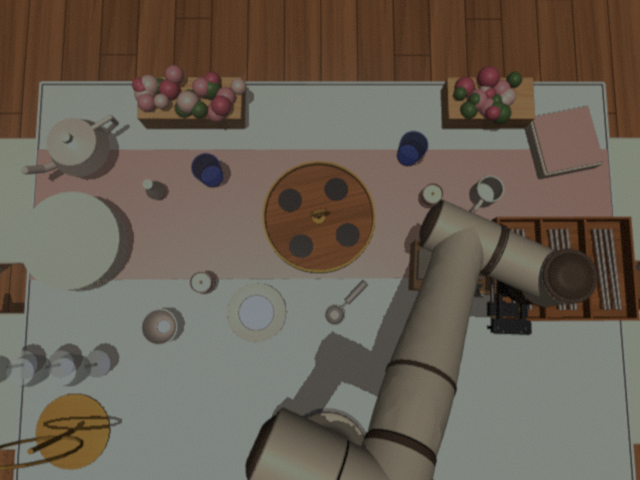

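The area uncovered by the arm shows no more glasses, so there are two. The gripper sits over the clip around (505,305). I'll go down over the clip and squeeze in small steps.

```bash
python3 -m jog '0.6 0 0 -50 0; 0.6 0 0 -40 0; 0.6 0 0 -25 0; 0.6 0 0 -15 0; 0.6 0 0 0 0'; python3 -m jog '0.4 0 0 0 0; 0.33 0 0 0 0; 0.33 0 0 0 0; 0.33 0 0 0 0'; python3 -m jog '0.28 0 0 0 0; 0.25 0 0 0 0; 0.25 0 0 0 0'; python3 -m jog '0.22 0 0 0 0; 0.22 0 0 0 0; 0.22 0 0 0 0'
```

```text
time_s: 1.9
tcp_pos: [0.3921, -0.3559, 0.0998]
ee_rot: [[-0.039, -0.999, -0.002], [-0.999, 0.039, 0.001], [-0.001, 0.002, -1.0]]
wrist_force: [0.3, 0.5, 1.0]
gripper_width: 0.597
gripper_force: 0.0
time_s: 2.4
tcp_pos: [0.3928, -0.3555, 0.1009]
ee_rot: [[-0.037, -0.999, 0.0], [-0.999, 0.037, -0.0], [0.0, -0.0, -1.0]]
wrist_force: [0.1, -0.7, 0.3]
gripper_width: 0.341
gripper_force: 4.7
time_s: 2.78
tcp_pos: [0.3938, -0.3561, 0.1017]
ee_rot: [[-0.037, -0.999, 0.002], [-0.999, 0.037, -0.002], [0.002, -0.002, -1.0]]
wrist_force: [-1.0, 1.0, 6.6]
gripper_width: 0.257
gripper_force: 6.7
time_s: 3.15
tcp_pos: [0.3941, -0.3563, 0.1021]
ee_rot: [[-0.037, -0.999, 0.003], [-0.999, 0.037, -0.002], [0.002, -0.003, -1.0]]
wrist_force: [0.3, 1.5, 7.0]
gripper_width: 0.225
gripper_force: 7.2
```

```bash
python3 -m jog '0.21 0 0 0 0; 0.21 0 0 8 0; 0.21 0 0 15 0; 0.21 0 0 30 0; 0.21 0 0 40 0'; python3 -m jog '0.21 0 0 30 0; 0.21 0 0 0 0; 0.21 0 0 0 0'; python3 - <<'E'
from h import *
s=cap('scene');t=cap('top');p=r.sense()['tcp_pos'];print(p,r.sense()['joints'])
u,v=map(int,w2px(s,p));print(u,v);a,b=map(int,w2px(t,p));print(a,b)
cv2.imwrite('pics/m3.png',np.hstack([cv2.resize(s['pixels'][max(0,v-40):v+60,max(u-50,0):max(u-50,0)+100,::-1],(400,400)),cv2.resize(t['pixels'][b-50:b+50,a-50:a+50,::-1],(400,400))]))
E
```

```text
time_s: 3.78
tcp_pos: [0.3923, -0.3551, 0.1943]
ee_rot: [[-0.038, -0.999, -0.002], [-0.999, 0.038, 0.001], [-0.001, 0.002, -1.0]]
wrist_force: [0.6, -0.0, -0.4]
gripper_width: 0.209
gripper_force: 6.2
time_s: 4.15
tcp_pos: [0.3923, -0.355, 0.223]
ee_rot: [[-0.038, -0.999, -0.001], [-0.999, 0.038, 0.001], [-0.001, 0.001, -1.0]]
wrist_force: [0.3, -0.5, -0.9]
gripper_width: 0.209
gripper_force: 6.2
[ 0.3921398  -0.35502368  0.2222903 ] [-2.45863599e+01  1.31487143e+01 -1.36048174e+01 -2.57279322e-02
 -6.34035755e+01  2.24374757e+01]
124 219
493 288
```

View pics/m3.png

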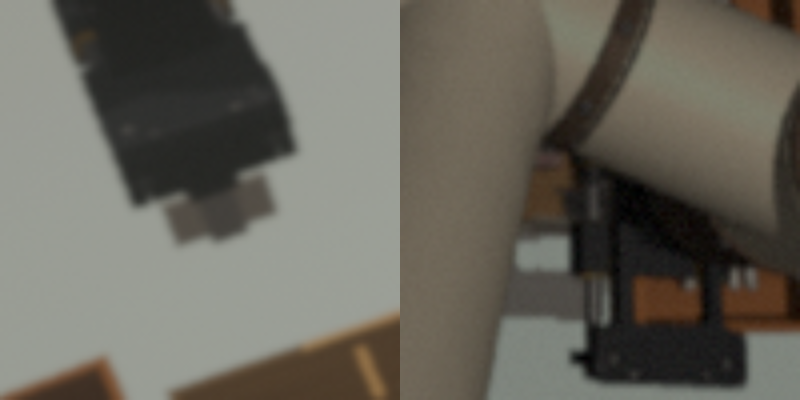

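The clip is held with its plate visible behind the jaws, facing -x. I'll check its height in the hand and the rim line, then move over.

```bash
python3 -m jog '0.21 6 50 0 0; 0.21 8 60 0 0; 0.21 8 60 0 0; 0.21 8 60 0 0; 0.21 8 60 0 0'; python3 -m jog '0.21 8 60 0 0; 0.21 6 28 0 0; 0.21 0 0 -30 0; 0.21 0 0 -30 0; 0.21 0 0 0 0'; python3 - <<'E'
from h import *
import pickle
c=pickle.load(open('top.pkl','rb'))
print('rim near/far',px2w(c,319,272.7,.062),px2w(c,319,155+20/3,.062),'left/right',px2w(c,255+25/3,217,.062),px2w(c,255+359/3,217,.062))
s=cap('scene');p=r.sense()['tcp_pos'];print(p)
print('old jaw tip exp',w2px(s,(0.396,-0.355,0.177)))
u,v=map(int,w2px(s,p-[0,0,.05]));print(u,v)
for q in [p-[0,0,.026],p-[0,0,.045],(.4444,.0228,.062)]: print(np.array(w2px(s,q))-[u,v]+50)
cv2.imwrite('pics/m4.png',cv2.resize(s['pixels'][v-50:v+50,u-50:u+50,::-1],(600,600),interpolation=cv2.INTER_CUBIC))
E
```

```text
time_s: 4.88
tcp_pos: [0.4304, -0.0637, 0.2228]
ee_rot: [[-0.038, -0.999, -0.002], [-0.999, 0.038, -0.0], [0.0, 0.001, -1.0]]
wrist_force: [1.1, -0.4, 0.4]
gripper_width: 0.213
gripper_force: 5.8
time_s: 5.5
tcp_pos: [0.4428, 0.0219, 0.161]
ee_rot: [[-0.037, -0.999, -0.007], [-0.999, 0.038, -0.003], [0.003, 0.007, -1.0]]
wrist_force: [-0.0, 0.5, -0.6]
gripper_width: 0.208
gripper_force: 5.8
rim near/far [0.44078027 0.01766277 0.062     ] [0.71990656 0.01661127 0.062     ] left/right [0.57914046 0.15473987 0.062     ] [ 0.57863216 -0.12085308  0.062     ]
[0.44429158 0.0221445  0.16271122]
old jaw tip exp (np.float64(130.73579191433123), np.float64(236.36755482696353))
306 207
[50.79458261 43.07624074]
[50.91882289 49.27364593]
[51.5346909  66.61244497]
```

View pics/m4.png

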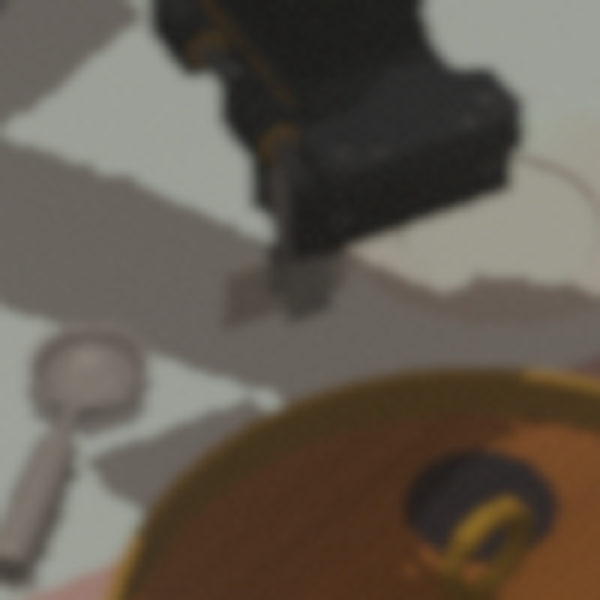

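The jaws hang over the near rim, with the jaw tip at crop (305,318) and the rim line directly below. I'll lower in steps, watching the force.

```bash
python3 -m jog '0.21 0 0 -20 0; 0.21 0 0 -20 0; 0.21 0 0 -6 0; 0.21 0 0 0 0'; python3 -m jog '0.21 0 0 -6 0; 0.21 0 0 -6 0; 0.21 0 0 0 0';  python3 -m jog '0.21 0 0 -5 0; 0.21 0 0 0 0';  python3 -m jog '0.21 0 0 -3 0; 0.21 0 0 0 0'
```

```text
time_s: 6.05
tcp_pos: [0.4455, 0.0226, 0.1183]
ee_rot: [[-0.037, -0.999, 0.001], [-0.999, 0.037, 0.0], [-0.0, -0.001, -1.0]]
wrist_force: [0.3, 0.5, -0.3]
gripper_width: 0.213
gripper_force: 5.8
time_s: 6.42
tcp_pos: [0.4446, 0.0224, 0.1052]
ee_rot: [[-0.037, -0.999, -0.001], [-0.999, 0.037, -0.0], [0.0, 0.001, -1.0]]
wrist_force: [-0.1, -0.9, 0.1]
gripper_width: 0.208
gripper_force: 5.8
time_s: 6.68
tcp_pos: [0.4446, 0.0224, 0.1002]
ee_rot: [[-0.038, -0.999, -0.001], [-0.999, 0.038, -0.0], [0.0, 0.001, -1.0]]
wrist_force: [-0.1, -0.1, 0.3]
gripper_width: 0.207
gripper_force: 5.8
time_s: 6.92
tcp_pos: [0.4447, 0.0225, 0.0973]
ee_rot: [[-0.038, -0.999, -0.0], [-0.999, 0.038, -0.0], [0.0, 0.0, -1.0]]
wrist_force: [0.4, 0.6, -0.7]
gripper_width: 0.209
gripper_force: 5.8
```

```bash
python3 -m jog '0.21 0 0 -3 0; 0.21 0 0 0 0'; python3 -m jog '0.21 0 0 -3 0; 0.21 0 0 0 0'; python3 -m jog '0.21 0 0 -2 0; 0.21 0 0 0 0'; python3 - <<'E'
from h import *
s=cap('scene');p=r.sense()['tcp_pos'];print(p)
u,v=map(int,w2px(s,(.4444,.0228,.062)));print(u,v)
cv2.imwrite('pics/m5.png',cv2.resize(s['pixels'][v-50:v+50,u-50:u+50,::-1],(600,600),interpolation=cv2.INTER_CUBIC))
E
```

```text
time_s: 7.18
tcp_pos: [0.4447, 0.0224, 0.0943]
ee_rot: [[-0.038, -0.999, -0.001], [-0.999, 0.038, -0.0], [0.0, 0.0, -1.0]]
wrist_force: [-0.7, -0.5, -0.2]
gripper_width: 0.213
gripper_force: 5.8
time_s: 7.42
tcp_pos: [0.4447, 0.0225, 0.0913]
ee_rot: [[-0.038, -0.999, -0.001], [-0.999, 0.038, -0.0], [0.0, 0.001, -1.0]]
wrist_force: [0.7, 0.5, -0.9]
gripper_width: 0.213
gripper_force: 5.8
time_s: 7.68
tcp_pos: [0.4451, 0.0226, 0.0896]
ee_rot: [[-0.037, -0.999, 0.0], [-0.999, 0.037, 0.0], [-0.0, -0.0, -1.0]]
wrist_force: [-0.2, -0.2, 0.6]
gripper_width: 0.213
gripper_force: 5.9
[0.4449949  0.02254368 0.08960452]
307 223
```

View pics/m5.png

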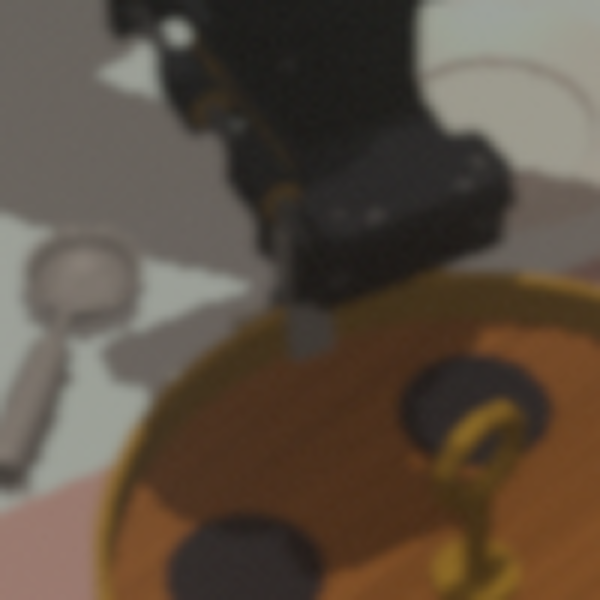

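The jaws straddle the rim, with the inner jaw at crop (312,330) inside it and the plate hidden outside. I'll continue down to contact.

```bash
python3 -m jog '0.21 0 0 -2 0; 0.21 0 0 0 0'; python3 -m jog '0.21 0 0 -2 0; 0.21 0 0 0 0'; python3 -m jog '0.21 0 0 -2 0; 0.21 0 0 0 0'
```

```text
time_s: 7.98
tcp_pos: [0.4464, 0.0228, 0.0889]
ee_rot: [[-0.036, -0.999, 0.003], [-0.999, 0.036, 0.0], [-0.0, -0.003, -1.0]]
wrist_force: [0.2, -0.6, 7.1]
gripper_width: 0.209
gripper_force: 7.4
time_s: 8.22
tcp_pos: [0.448, 0.0233, 0.088]
ee_rot: [[-0.036, -0.999, 0.007], [-0.999, 0.036, 0.001], [-0.001, -0.007, -1.0]]
wrist_force: [0.3, 0.4, 12.1]
gripper_width: 0.211
gripper_force: 8.8
time_s: 8.48
tcp_pos: [0.4485, 0.0235, 0.0864]
ee_rot: [[-0.035, -0.999, 0.008], [-0.999, 0.035, 0.001], [-0.002, -0.008, -1.0]]
wrist_force: [0.3, 0.2, 13.6]
gripper_width: 0.213
gripper_force: 9.0
```

```bash
python3 -m jog '0.21 0 0 3 0; 0.26 0 0 0 0; 0.30 0 0 0 0; 0.34 0 0 0 0; 0.5 0 0 0 0'; python3 -m jog '0.6 0 0 0 0; 0.6 0 0 0 0; 0.6 0 0 15 0; 0.6 0 0 40 0; 0.6 0 0 50 0'; python3 -m jog '0.9 0 -40 40 0; 0.9 10 -60 0 0; 0.9 10 -60 0 0; 0.9 10 -60 0 0'; python3 - <<'E'
from h import *
s=cap('scene');t=cap('top');S=r.sense();print(S['tcp_pos'],S['joints'])
cv2.imwrite('pics/m6.png',np.hstack([cv2.resize(s['pixels'][170:270,257:357,::-1],(400,400),interpolation=cv2.INTER_CUBIC),cv2.resize(t['pixels'][220:320,270:370,::-1],(400,400),interpolation=cv2.INTER_CUBIC)]))
E
```

```text
time_s: 9.1
tcp_pos: [0.444, 0.0223, 0.086]
ee_rot: [[-0.038, -0.999, -0.002], [-0.999, 0.038, -0.001], [0.001, 0.002, -1.0]]
wrist_force: [-0.8, 0.1, -0.7]
gripper_width: 0.387
gripper_force: 0.0
time_s: 9.72
tcp_pos: [0.4438, 0.0221, 0.1918]
ee_rot: [[-0.038, -0.999, -0.003], [-0.999, 0.038, -0.001], [0.001, 0.003, -1.0]]
wrist_force: [1.4, -0.1, -0.2]
gripper_width: 0.597
gripper_force: 0.0
time_s: 10.22
tcp_pos: [0.4747, -0.1992, 0.2317]
ee_rot: [[-0.037, -0.999, 0.0], [-0.999, 0.037, 0.0], [-0.0, -0.0, -1.0]]
wrist_force: [0.5, 0.9, 0.8]
gripper_width: 0.883
gripper_force: 0.0
[ 0.47472193 -0.20201359  0.23081899] [-4.98063827e+00  1.14162169e+01 -1.46237218e+01  5.03791862e-02
 -6.40348096e+01  2.41829821e+00]
```

View pics/m6.png

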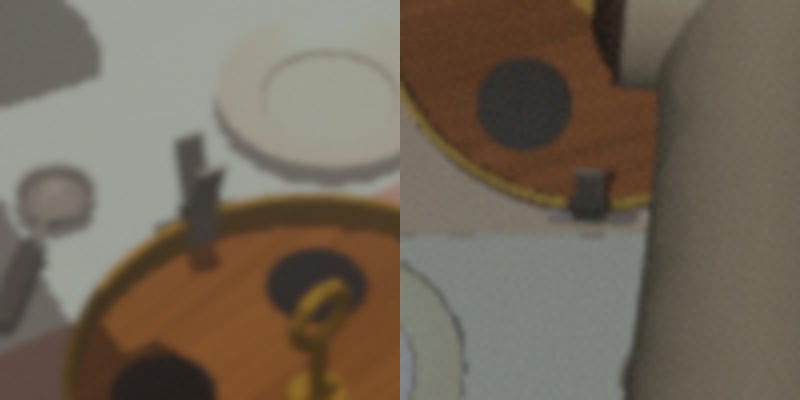

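The clip sits upright on the rim with the plate outside: scene crop (200,190), top crop (590,200). Next is candle A.

```bash
python3 -m jog '1 20 -8 0 7; 1 30 -12 0 10.7; 1 30 -12 0 10.7; 1 30 -12 0 10.7; 1 30 -12 0 10.7'; python3 -m jog '1 23 -9 0 9.9; 1 0 0 -50 0; 1 0 0 -50 0; 1 0 0 -30 0; 1 0 0 0 0'; python3 - <<'E'
from h import *
t=cap('top');s=cap('scene');S=r.sense();print(S['tcp_pos'],S['ee_rot'][:,1])
for c in (t,s): print(w2px(c,S['tcp_pos']))
cv2.imwrite('pics/m7.png',np.hstack([cv2.resize(s['pixels'][280:400,170:290,::-1],(400,400)),cv2.resize(t['pixels'][140:240,380:480,::-1],(400,400))]))
E
```

```text
time_s: 10.95
tcp_pos: [0.6155, -0.253, 0.2312]
ee_rot: [[0.744, -0.669, -0.001], [-0.669, -0.744, 0.001], [-0.001, 0.0, -1.0]]
wrist_force: [-0.5, 0.6, -0.3]
gripper_width: 1.004
gripper_force: 0.0
time_s: 11.58
tcp_pos: [0.6358, -0.2613, 0.0981]
ee_rot: [[0.844, -0.536, -0.007], [-0.536, -0.844, 0.002], [-0.007, 0.002, -1.0]]
wrist_force: [-0.4, 0.6, -0.6]
gripper_width: 1.002
gripper_force: 0.0
[ 0.63863151 -0.26236092  0.10261567] [-5.35763229e-01 -8.44368255e-01  1.11010862e-04]
(np.float64(434.37911696572445), np.float64(189.49343961037397))
(np.float64(227.87083403716355), np.float64(325.0958865635083))
```

View pics/m7.png

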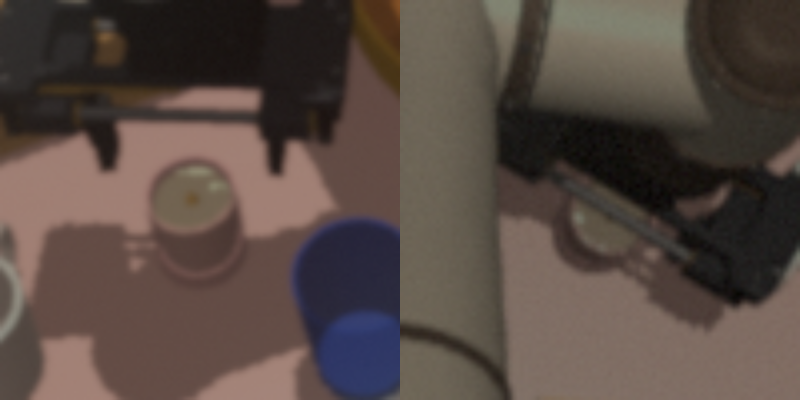

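The open fingers straddle candle A (scene crop (193,200)) with room to the tumbler. I'll go down and close gently, ramping the opening and reading the force.

```bash
python3 -m jog '1 0 -4 -25 0; 1 0 0 -25 0; 1 0 0 -10 0; 0.75 0 0 0 0; 0.75 0 0 0 0'; python3 -m jog '0.67 0 0 0 0; 0.65 0 0 0 0; 0.64 0 0 0 0; 0.63 0 0 0 0; 0.63 0 0 0 0'; python3 -m jog '0.62 0 0 0 0; 0.62 0 0 0 0'; python3 -m jog '0.61 0 0 0 0; 0.61 0 0 0 0'
```

```text
time_s: 12.3
tcp_pos: [0.639, -0.2667, 0.0434]
ee_rot: [[0.844, -0.536, 0.003], [-0.536, -0.844, -0.001], [0.003, -0.001, -1.0]]
wrist_force: [0.5, -0.5, -0.9]
gripper_width: 0.853
gripper_force: 0.0
time_s: 12.92
tcp_pos: [0.6377, -0.2669, 0.0418]
ee_rot: [[0.844, -0.537, -0.0], [-0.537, -0.844, -0.0], [0.0, 0.0, -1.0]]
wrist_force: [-1.0, -2.0, 1.1]
gripper_width: 0.633
gripper_force: 0.9
time_s: 13.18
tcp_pos: [0.6378, -0.2666, 0.0416]
ee_rot: [[0.844, -0.537, -0.0], [-0.537, -0.844, -0.0], [-0.0, 0.0, -1.0]]
wrist_force: [-1.6, -2.4, 1.6]
gripper_width: 0.62
gripper_force: 1.0
time_s: 13.42
tcp_pos: [0.6379, -0.2666, 0.0416]
ee_rot: [[0.844, -0.537, -0.0], [-0.537, -0.844, -0.0], [0.0, 0.0, -1.0]]
wrist_force: [-0.1, -1.0, 2.9]
gripper_width: 0.616
gripper_force: 19.7
```

```bash
python3 -m jog '0.613 0 0 5 0; 0.613 0 0 15 0; 0.613 0 0 30 0; 0.613 0 0 40 0; 0.613 0 0 30 0'; python3 -m jog '0.613 2 20 0 0; 0.613 3 40 0 0; 0.613 4 50 0 0; 0.613 3 50 0 0; 0.613 3 40 0 0'; python3 -m jog '0.613 2 25 0 0; 0.613 0 15 0 0; 0.613 0 0 -20 0; 0.613 0 0 -20 0; 0.613 0 0 0 0'; python3 - <<'E'
from h import *
s=cap('scene');t=cap('top');S=r.sense();p=S['tcp_pos'];print(p)
u,v=map(int,w2px(s,p));a,b=map(int,w2px(t,p));print(u,v,a,b)
print('mat1 in crops',(np.array(w2px(s,(.6549,-.0273,.04)))-[u-50,v-50])*4)
print('exp candle bottom',(np.array(w2px(s,p-[0,0,.042]))-[u-50,v-50])*4)
cv2.imwrite('pics/m8.png',np.hstack([cv2.resize(s['pixels'][v-50:v+50,u-50:u+50,::-1],(400,400)),cv2.resize(t['pixels'][b-50:b+50,a-50:a+50,::-1],(400,400))]))
E
```

```text
time_s: 14.05
tcp_pos: [0.6386, -0.2663, 0.1645]
ee_rot: [[0.844, -0.536, 0.003], [-0.536, -0.844, -0.0], [0.003, -0.001, -1.0]]
wrist_force: [0.7, 0.0, -1.3]
gripper_width: 0.614
gripper_force: 13.4
time_s: 14.68
tcp_pos: [0.6519, -0.0633, 0.1603]
ee_rot: [[0.845, -0.535, -0.002], [-0.535, -0.845, 0.001], [-0.002, 0.001, -1.0]]
wrist_force: [0.7, -0.3, -1.9]
gripper_width: 0.616
gripper_force: 13.4
time_s: 15.3
tcp_pos: [0.653, -0.0266, 0.1191]
ee_rot: [[0.844, -0.537, -0.006], [-0.537, -0.844, -0.0], [-0.004, 0.003, -1.0]]
wrist_force: [-0.2, -0.5, -1.0]
gripper_width: 0.617
gripper_force: 13.4
[ 0.65499454 -0.0266201   0.12174822]
338 275 337 181
mat1 in crops [195.12965583 301.64656021]
exp candle bottom [198.23431879 254.37869978]
```

View pics/m8.png

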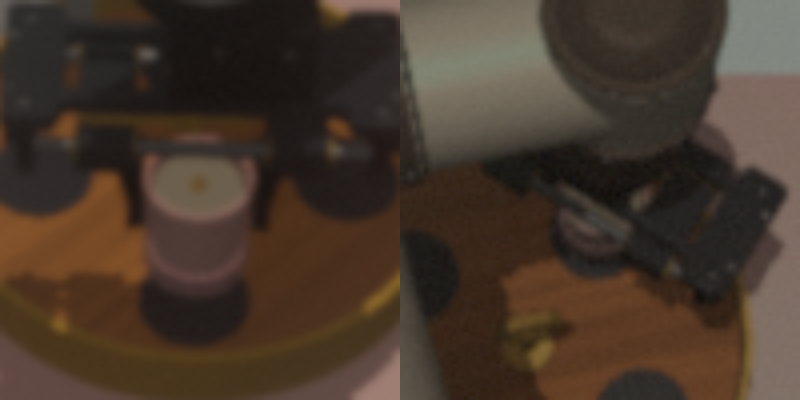

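The glass hangs right above the mat, with the glass at scene crop x≈197 and the mat centre at (195,302). Lowering.

```bash
python3 -m jog '0.613 0 0 -20 0; 0.613 0 0 -12 0; 0.613 0 0 -5 0; 0.613 0 0 0 0'; python3 -m jog '0.613 0 0 -2 0; 0.613 0 0 0 0; 0.613 0 0 0 0'
```

```text
time_s: 15.9
tcp_pos: [0.655, -0.0266, 0.0847]
ee_rot: [[0.844, -0.537, 0.0], [-0.537, -0.844, -0.0], [0.0, 0.0, -1.0]]
wrist_force: [-0.2, 0.3, -1.9]
gripper_width: 0.617
gripper_force: 13.4
time_s: 16.27
tcp_pos: [0.655, -0.0265, 0.0828]
ee_rot: [[0.844, -0.536, 0.001], [-0.536, -0.844, 0.0], [0.0, -0.0, -1.0]]
wrist_force: [-0.4, -0.0, -0.7]
gripper_width: 0.615
gripper_force: 13.4
```

```bash
python3 -m jog '0.613 0 0 -1 0; 0.613 0 0 0 0; 0.64 0 0 0 0; 0.7 0 0 0 0; 0.85 0 0 0 0'; python3 -m jog '1 0 0 0 0; 1 0 0 10 0; 1 0 0 30 0; 1 0 0 40 0; 1 0 0 40 -8'; python3 -m jog '1 -20 25 0 -10.5; 1 -32 46 0 -10.5; 1 -32 46 0 -10.5; 1 -32 46 0 -10.5; 1 -32 46 0 -10.5'; python3 -m jog '1 -32 46 0 -10.5; 1 -32 46 0 -10.5; 1 -25 30 -30 -7.5; 1 0 0 -40 0; 1 0 0 0 0'; python3 - <<'E'
from h import *
s=cap('scene','scene2.png');t=cap('top');S=r.sense();p=S['tcp_pos'];print(p,S['ee_rot'][:,1],S['joints'])
u,v=map(int,w2px(s,(.655,-.0265,.06)));a,b=map(int,w2px(t,p));print(u,v,a,b)
cv2.imwrite('pics/m9.png',np.hstack([cv2.resize(s['pixels'][140:340,260:460,::-1],(400,400)),cv2.resize(t['pixels'][b-50:b+50,a-50:a+50,::-1],(400,400))]))
E
```

```text
time_s: 16.9
tcp_pos: [0.655, -0.0265, 0.0818]
ee_rot: [[0.844, -0.536, 0.0], [-0.536, -0.844, 0.0], [0.0, -0.0, -1.0]]
wrist_force: [0.9, -0.3, 0.0]
gripper_width: 0.739
gripper_force: 0.0
time_s: 17.52
tcp_pos: [0.6549, -0.0265, 0.2036]
ee_rot: [[0.759, -0.651, 0.001], [-0.651, -0.759, -0.0], [0.001, -0.0, -1.0]]
wrist_force: [0.1, -0.5, 0.2]
gripper_width: 0.998
gripper_force: 0.0
time_s: 18.15
tcp_pos: [0.5096, 0.1793, 0.2027]
ee_rot: [[-0.038, -0.999, 0.002], [-0.999, 0.038, 0.001], [-0.001, -0.002, -1.0]]
wrist_force: [1.0, 0.3, -0.2]
gripper_width: 1.002
gripper_force: 0.0
time_s: 18.77
tcp_pos: [0.4241, 0.2934, 0.1299]
ee_rot: [[-0.485, -0.875, -0.004], [-0.875, 0.485, -0.004], [0.006, 0.001, -1.0]]
wrist_force: [-0.1, 0.3, 1.0]
gripper_width: 0.997
gripper_force: 0.0
[0.42654744 0.2948571  0.13296102] [-0.87450504  0.48501529 -0.00105004] [ 5.26324295e+01  1.72548415e+01 -2.23311249e+01  6.12911952e-02
 -5.03211906e+01 -8.16849717e+01]
337 294 198 276
```

View pics/m9.png

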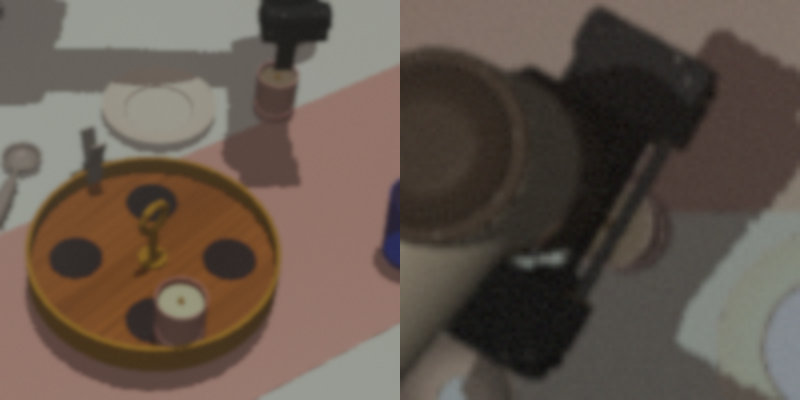

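Candle A stood on its mat but has since shifted off it (wick at scene px (350,290)): the announced knock. I'll fix it after candle B, and the tool is over B now.

```bash
python3 -m jog '1 -8 9 -20 0; 1 0 0 -25 0; 1 0 0 -25 0; 1 0 0 -15 0; 1 0 0 -6 0'; python3 -m jog '0.75 0 0 0 0; 0.7 0 0 0 0; 0.67 0 0 0 0; 0.65 0 0 0 0; 0.64 0 0 0 0'; python3 -m jog '0.63 0 0 0 0; 0.62 0 0 0 0; 0.62 0 0 0 0'; python3 -m jog '0.613 0 0 0 0; 0.613 0 0 0 0; 0.613 0 0 0 0'
```

```text
time_s: 19.5
tcp_pos: [0.4184, 0.3037, 0.041]
ee_rot: [[-0.486, -0.874, 0.001], [-0.874, 0.486, 0.001], [-0.001, -0.0, -1.0]]
wrist_force: [0.6, -0.5, 0.6]
gripper_width: 1.0
gripper_force: 0.0
time_s: 20.12
tcp_pos: [0.4177, 0.3035, 0.0407]
ee_rot: [[-0.485, -0.874, 0.0], [-0.874, 0.485, 0.0], [-0.0, -0.0, -1.0]]
wrist_force: [-0.2, 0.0, -0.2]
gripper_width: 0.651
gripper_force: 0.0
time_s: 20.5
tcp_pos: [0.4176, 0.3035, 0.0406]
ee_rot: [[-0.485, -0.874, -0.0], [-0.874, 0.485, 0.0], [0.0, 0.0, -1.0]]
wrist_force: [-1.7, 1.0, 0.4]
gripper_width: 0.622
gripper_force: 0.5
time_s: 20.88
tcp_pos: [0.4176, 0.3035, 0.0406]
ee_rot: [[-0.485, -0.874, -0.0], [-0.874, 0.485, -0.0], [0.0, 0.0, -1.0]]
wrist_force: [-0.4, 1.0, 0.5]
gripper_width: 0.618
gripper_force: 13.4
```

```bash
python3 - <<'E'
from h import *
c=cap('scene');print(px2w(c,350.5,290.5,.104))
E
```

```text
[ 0.68816118 -0.01760664  0.104     ]
```

```bash
python3 -m jog '0.613 0 0 5 0; 0.613 0 0 15 0; 0.613 0 0 30 0; 0.613 0 0 40 0; 0.613 0 0 30 0'; python3 -m jog '0.613 15 -15 0 0; 0.613 30 -30 0 0; 0.613 40 -40 0 0; 0.613 40 -40 0 0; 0.613 35 -40 0 0'; python3 -m jog '0.613 30 -30 0 0; 0.613 18 -18 0 0; 0.613 0 0 -20 0; 0.613 0 0 -20 0; 0.613 0 0 0 0'; python3 - <<'E'
from h import *
s=cap('scene');t=cap('top');S=r.sense();p=S['tcp_pos'];print(p)
u,v=map(int,w2px(s,p));a,b=map(int,w2px(t,p));print(u,v,a,b)
print('mat0 in crops',(np.array(w2px(s,(.6258,.09,.04)))-[u-50,v-50])*4)
print('exp candle bottom',(np.array(w2px(s,p-[0,0,.042]))-[u-50,v-50])*4)
cv2.imwrite('pics/m10.png',np.hstack([cv2.resize(s['pixels'][v-50:v+50,u-50:u+50,::-1],(400,400)),cv2.resize(t['pixels'][b-50:b+50,a-50:a+50,::-1],(400,400))]))
E
```

```text
time_s: 21.55
tcp_pos: [0.4181, 0.3037, 0.1634]
ee_rot: [[-0.485, -0.874, 0.002], [-0.874, 0.485, 0.002], [-0.003, -0.001, -1.0]]
wrist_force: [0.4, 0.0, -1.0]
gripper_width: 0.617
gripper_force: 13.4
time_s: 22.18
tcp_pos: [0.579, 0.1371, 0.1618]
ee_rot: [[-0.485, -0.874, 0.001], [-0.874, 0.485, 0.001], [-0.001, -0.001, -1.0]]
wrist_force: [0.0, 2.0, -1.3]
gripper_width: 0.617
gripper_force: 13.4
time_s: 22.8
tcp_pos: [0.6245, 0.0898, 0.1197]
ee_rot: [[-0.486, -0.874, -0.003], [-0.874, 0.486, -0.001], [0.003, 0.002, -1.0]]
wrist_force: [0.9, -0.6, -0.7]
gripper_width: 0.619
gripper_force: 13.4
[0.62614715 0.09050155 0.12177949]
378 244 288 192
mat0 in crops [187.35933113 302.6717568 ]
exp candle bottom [193.94834078 255.12985073]
```

View pics/m10.png

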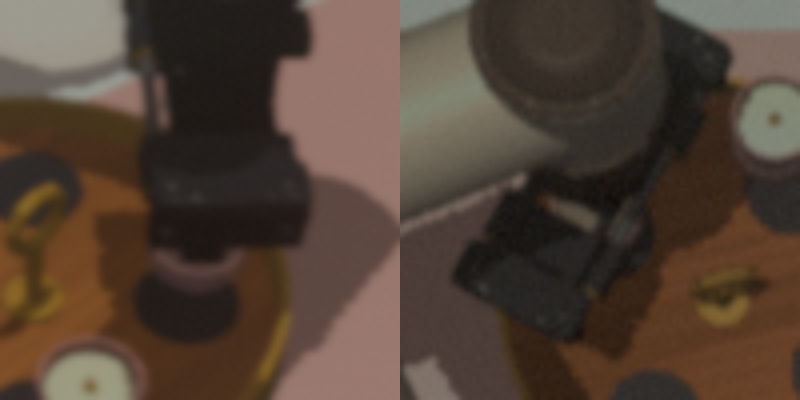

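Candle B is above mat 0 (mat crop (187,302)) and A's wick is at top px (331.8,171.5). Lowering and releasing, then backing off to A.

```bash
python3 -m jog '0.613 0 0 -20 0; 0.613 0 0 -12 0; 0.613 0 0 -6 0; 0.613 0 0 -2 0; 0.613 0 0 0 0'; python3 -m jog '0.613 0 0 -1 0; 0.613 0 0 0 0; 0.64 0 0 0 0; 0.7 0 0 0 0; 0.85 0 0 0 0'; python3 -m jog '1 0 0 0 0; 1 0 0 10 0; 1 0 0 30 0; 1 0 0 40 0; 1 -30 0 40 0';  python3 -m jog '1 -50 0 0 10; 1 -50 0 0 10; 1 -40 0 0 10; 1 0 0 0 10; 1 0 0 0 10'; python3 - <<'E'
from h import *
t=cap('top');S=r.sense();p=S['tcp_pos'];print(p,S['ee_rot'][:,1])
print('A',px2w(t,331.75,171.5,.104))
cv2.imwrite('pics/m11.png',cv2.resize(t['pixels'][150:290,250:390,::-1],(560,560),interpolation=cv2.INTER_CUBIC))
E
```

```text
time_s: 23.52
tcp_pos: [0.626, 0.0906, 0.0811]
ee_rot: [[-0.485, -0.874, 0.001], [-0.874, 0.485, 0.0], [-0.001, -0.001, -1.0]]
wrist_force: [0.7, -0.5, -0.7]
gripper_width: 0.616
gripper_force: 13.4
time_s: 24.15
tcp_pos: [0.6256, 0.0904, 0.0794]
ee_rot: [[-0.485, -0.874, -0.0], [-0.874, 0.485, -0.0], [0.0, 0.0, -1.0]]
wrist_force: [0.3, 0.4, -0.1]
gripper_width: 0.745
gripper_force: 0.0
time_s: 24.78
tcp_pos: [0.5967, 0.0905, 0.2011]
ee_rot: [[-0.486, -0.874, 0.001], [-0.874, 0.486, -0.0], [-0.001, -0.001, -1.0]]
wrist_force: [-0.6, 0.6, -0.0]
gripper_width: 0.998
gripper_force: 0.0
time_s: 25.4
tcp_pos: [0.4554, 0.0906, 0.2009]
ee_rot: [[0.364, -0.931, 0.002], [-0.931, -0.364, 0.001], [-0.0, -0.002, -1.0]]
wrist_force: [0.1, -0.8, 0.3]
gripper_width: 1.004
gripper_force: 0.0
[0.45566665 0.09062164 0.20078243] [-0.93014589 -0.36718342 -0.00222797]
A [ 0.68320537 -0.01378861  0.104     ]
```

View pics/m11.png

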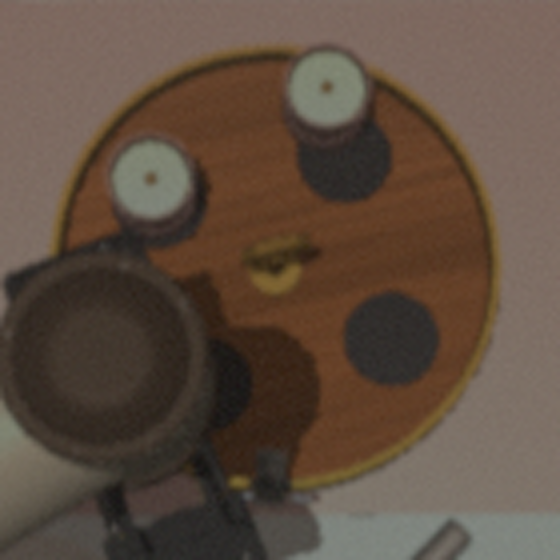

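B stands on its mat (wick crop (151,178)), and A is off its own, near the rim (wick crop (327,87)). I'll regrip A.

```bash
python3 -m jog '1 30 -12 0 9; 1 50 -25 0 9; 1 50 -25 0 9; 1 50 -25 0 9; 1 47 -17 0 9.5'; python3 -m jog '1 0 0 -40 0; 1 0 0 -40 0; 1 0 0 -25 0; 1 0 0 -13 0; 1 0 0 0 0'; python3 -m jog '0.75 0 0 0 0; 0.7 0 0 0 0; 0.67 0 0 0 0; 0.65 0 0 0 0; 0.64 0 0 0 0'; python3 -m jog '0.63 0 0 0 0; 0.62 0 0 0 0; 0.62 0 0 0 0'; python3 -m jog '0.613 0 0 0 0; 0.613 0 0 0 0; 0.613 0 0 0 0'; python3 - <<'E'
from h import *
t=cap('top');print(px2w(t,287.75,194.5,.104))
E
```

```text
time_s: 26.08
tcp_pos: [0.6844, -0.015, 0.2]
ee_rot: [[0.918, -0.398, 0.001], [-0.398, -0.918, -0.0], [0.001, -0.0, -1.0]]
wrist_force: [0.6, 1.1, 0.5]
gripper_width: 0.997
gripper_force: 0.0
time_s: 26.7
tcp_pos: [0.6825, -0.0136, 0.0812]
ee_rot: [[0.916, -0.4, -0.001], [-0.4, -0.916, -0.0], [-0.001, 0.001, -1.0]]
wrist_force: [-0.0, -0.6, -0.8]
gripper_width: 0.997
gripper_force: 0.0
time_s: 27.32
tcp_pos: [0.6827, -0.0135, 0.0817]
ee_rot: [[0.917, -0.399, 0.0], [-0.399, -0.917, 0.0], [0.0, -0.0, -1.0]]
wrist_force: [0.1, -1.0, -0.0]
gripper_width: 0.652
gripper_force: 0.0
time_s: 27.7
tcp_pos: [0.6826, -0.0136, 0.0815]
ee_rot: [[0.917, -0.399, -0.0], [-0.399, -0.917, -0.0], [-0.0, 0.0, -1.0]]
wrist_force: [0.6, -0.1, 0.2]
gripper_width: 0.624
gripper_force: 0.2
time_s: 28.08
tcp_pos: [0.6826, -0.0136, 0.0815]
ee_rot: [[0.917, -0.399, -0.0], [-0.399, -0.917, -0.0], [-0.0, 0.0, -1.0]]
wrist_force: [-1.1, -0.5, -0.2]
gripper_width: 0.619
gripper_force: 13.4
[0.62637055 0.0926299  0.104     ]
```

```bash
python3 -m jog '0.613 0 0 5 0; 0.613 0 0 8 0; 0.613 -14 -7 0 0; 0.613 -14 -6 0 0; 0.613 0 0 0 0'; python3 -m jog '0.613 0 0 -7 0; 0.613 0 0 -4 0; 0.613 0 0 -2 0; 0.613 0 0 0 0'; python3 -m jog '0.613 0 0 -1 0; 0.613 0 0 0 0; 0.64 0 0 0 0; 0.7 0 0 0 0; 0.85 0 0 0 0'; python3 -m jog '1 0 0 0 0; 1 0 0 10 0; 1 0 0 30 0; 1 0 0 40 0; 1 0 0 30 0'; python3 -m jog '0.6 -20 10 0 -10.6; 0.6 -30 20 0 -10.6; 0.6 -24 14 0 -10.6; 0.6 0 0 0 -10.6; 0.6 0 0 0 -10.6'; python3 - <<'E'
from h import *
s=cap('scene');t=cap('top');S=r.sense();print(S['tcp_pos'],S['ee_rot'][:,1],S['joints'])
print('mat1,ring,mat0 top crop',[(np.array(w2px(t,q))-[250,150])*2.5 for q in [(.6549,-.0273,.04),(.581,.0172,.1285),(.6258,.09,.04)]])
cv2.imwrite('pics/m12.png',np.hstack([cv2.resize(s['pixels'][170:330,260:420,::-1],(400,400),interpolation=cv2.INTER_CUBIC),cv2.resize(t['pixels'][150:310,250:410,::-1],(400,400),interpolation=cv2.INTER_CUBIC)]))
E
```

```text
time_s: 28.75
tcp_pos: [0.6542, -0.0268, 0.0953]
ee_rot: [[0.917, -0.4, 0.0], [-0.4, -0.917, 0.0], [0.0, -0.0, -1.0]]
wrist_force: [0.7, 0.5, -2.1]
gripper_width: 0.616
gripper_force: 13.4
time_s: 29.25
tcp_pos: [0.6549, -0.0264, 0.0815]
ee_rot: [[0.917, -0.399, 0.0], [-0.399, -0.917, -0.0], [0.0, -0.0, -1.0]]
wrist_force: [-0.5, 0.3, -0.7]
gripper_width: 0.613
gripper_force: 13.3
time_s: 29.88
tcp_pos: [0.6547, -0.0266, 0.0802]
ee_rot: [[0.917, -0.399, -0.0], [-0.399, -0.917, -0.0], [-0.0, 0.0, -1.0]]
wrist_force: [-0.8, -0.1, 0.1]
gripper_width: 0.742
gripper_force: 0.0
time_s: 30.5
tcp_pos: [0.6553, -0.0266, 0.1935]
ee_rot: [[0.917, -0.399, 0.003], [-0.399, -0.917, 0.0], [0.003, -0.001, -1.0]]
wrist_force: [0.7, 0.3, 0.2]
gripper_width: 1.0
gripper_force: 0.0
time_s: 31.12
tcp_pos: [0.5806, 0.0178, 0.1919]
ee_rot: [[0.228, -0.974, 0.002], [-0.974, -0.228, 0.0], [0.0, -0.002, -1.0]]
wrist_force: [-1.3, -0.2, -0.1]
gripper_width: 0.614
gripper_force: 0.0
[0.58077782 0.0175966  0.19154133] [-0.97238283 -0.23338734 -0.00140614] [ 1.77023827e+01  1.94960752e+01 -9.29203078e+00  7.73570552e-03
 -6.11316090e+01 -4.20951892e+00]
mat1,ring,mat0 top crop [array([215.84730106,  97.50992864]), array([173.0822832 , 152.55889187]), array([ 99.98045974, 125.8145712 ])]
```

View pics/m12.png

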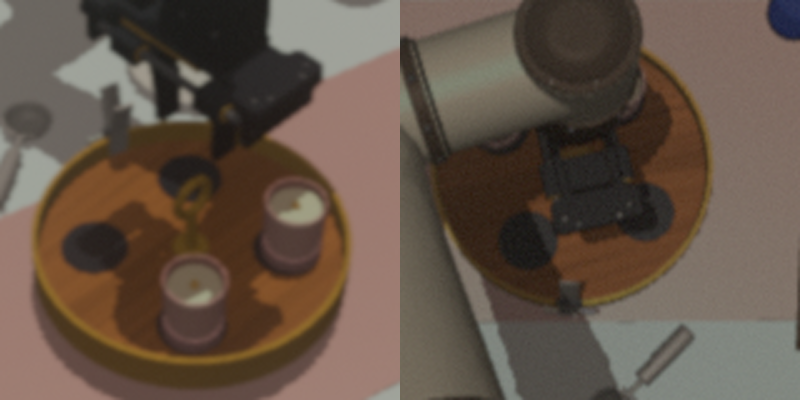

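Both glasses stand on their mats, the clip is on the rim, and the fingers straddle the ring (scene crop (192,195)). I'll pinch the ring and start turning.

```bash
python3 -m jog '0.6 0 0 -30 0; 0.6 0 0 -30 0; 0.6 0 0 -16 0; 0.6 0 0 -8 0; 0.4 0 0 0 0'; python3 -m jog '0.2 0 0 0 0; 0.13 0 0 0 0; 0.09 0 0 0 0; 0.08 0 0 0 0; 0.08 0 0 0 0'
```

```text
time_s: 31.85
tcp_pos: [0.581, 0.0174, 0.1067]
ee_rot: [[0.234, -0.972, 0.0], [-0.972, -0.234, -0.0], [0.0, -0.0, -1.0]]
wrist_force: [-0.4, -0.1, -0.3]
gripper_width: 0.551
gripper_force: 0.0
time_s: 32.48
tcp_pos: [0.5812, 0.0176, 0.1068]
ee_rot: [[0.233, -0.972, 0.001], [-0.972, -0.233, 0.0], [0.0, -0.002, -1.0]]
wrist_force: [1.3, 0.2, -1.8]
gripper_width: 0.097
gripper_force: 3.9
```

```bash
python3 -m jog '0.05 0 0 0 0; 0.05 0 0 0 2; 0.05 0 0 0 4; 0.05 0 0 0 7; 0.05 0 0 0 7'; python3 -m jog '0.05 0 0 0 8; 0.05 0 0 0 8; 0.05 0 0 0 8; 0.05 0 0 0 8; 0.05 0 0 0 8'
```

```text
time_s: 33.1
tcp_pos: [0.5812, 0.0176, 0.1068]
ee_rot: [[0.556, -0.831, 0.001], [-0.831, -0.556, 0.0], [0.0, -0.001, -1.0]]
wrist_force: [2.0, 0.4, 0.5]
gripper_width: 0.084
gripper_force: 29.7
time_s: 33.72
tcp_pos: [0.5811, 0.0175, 0.1068]
ee_rot: [[0.96, -0.279, 0.001], [-0.279, -0.96, 0.0], [0.001, -0.0, -1.0]]
wrist_force: [1.7, -0.0, 0.4]
gripper_width: 0.087
gripper_force: 29.7
```

```bash
python3 -m jog '0.05 0 0 0 8; 0.05 0 0 0 8; 0.05 0 0 0 8; 0.05 0 0 0 8; 0.05 0 0 0 8'; python3 -m jog '0.05 0 0 0 8; 0.05 0 0 0 6; 0.05 0 0 0 4; 0.05 0 0 0 2; 0.05 0 0 0 0'; python3 -m jog '0.12 0 0 0 0; 0.2 0 0 0 0; 0.4 0 0 0 0; 0.6 0 0 0 0'; python3 -m jog '0.6 0 0 10 0; 0.6 0 0 25 0; 0.6 0 0 20 -10; 0.6 0 0 0 -10; 0.6 0 0 0 -10'; python3 - <<'E'
from h import *
s=cap('scene');t=cap('top')
cv2.imwrite('pics/m13.png',np.hstack([cv2.resize(s['pixels'][170:330,260:420,::-1],(400,400),interpolation=cv2.INTER_CUBIC),cv2.resize(t['pixels'][150:310,250:410,::-1],(400,400),interpolation=cv2.INTER_CUBIC)]))
E
```

```text
time_s: 34.35
tcp_pos: [0.5811, 0.0173, 0.1068]
ee_rot: [[0.915, 0.403, 0.001], [0.403, -0.915, -0.0], [0.001, 0.001, -1.0]]
wrist_force: [2.0, -2.0, 0.7]
gripper_width: 0.084
gripper_force: 29.7
time_s: 34.98
tcp_pos: [0.5812, 0.0173, 0.1068]
ee_rot: [[0.726, 0.688, 0.001], [0.688, -0.726, -0.0], [0.001, 0.001, -1.0]]
wrist_force: [2.8, -1.6, -0.0]
gripper_width: 0.091
gripper_force: 29.7
time_s: 35.48
tcp_pos: [0.5802, 0.0175, 0.1064]
ee_rot: [[0.726, 0.688, -0.001], [0.688, -0.726, -0.0], [-0.001, -0.001, -1.0]]
wrist_force: [-0.4, 0.6, -0.7]
gripper_width: 0.346
gripper_force: 0.0
time_s: 36.1
tcp_pos: [0.5809, 0.0175, 0.1628]
ee_rot: [[0.974, 0.227, 0.002], [0.227, -0.974, 0.0], [0.002, -0.0, -1.0]]
wrist_force: [0.7, 0.4, -0.6]
gripper_width: 0.6
gripper_force: 0.0
```

View pics/m13.png

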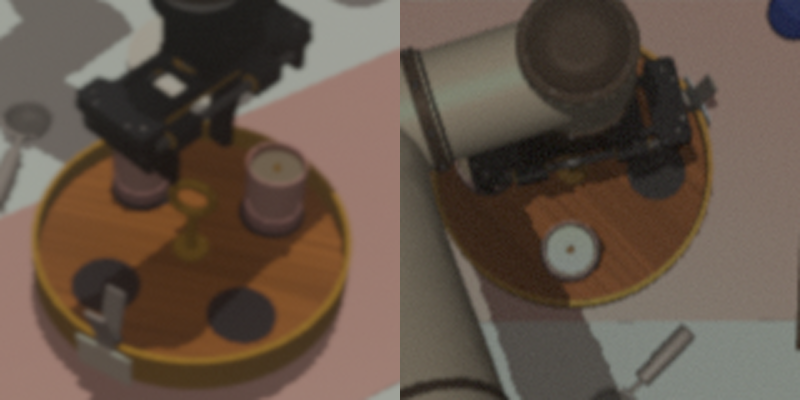

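The board has turned 120° and everything is in place: both glasses on mats, plate outside at (105,358). I'll swing the hand back 180° and re-pinch for stroke two. One glance is left, so I'll keep it for the end.

```bash
python3 -m jog '0.6 0 0 0 -10.7; 0.6 0 0 0 -10.7; 0.6 0 0 0 -10.7; 0.6 0 0 0 -10.7; 0.6 0 0 0 -10.7'; python3 -m jog '0.6 0 0 0 -10.7; 0.6 0 0 0 -10.7; 0.6 0 0 0 -10.7; 0.6 0 0 0 -10.7; 0.6 0 0 0 -10.7'; python3 -m jog '0.6 0 0 0 -10.7; 0.6 0 0 0 -10.7; 0.6 0 0 0 -10.7; 0.6 0 0 0 -10.7; 0.6 0 0 0 0'; python3 -m jog '0.6 0 0 -20 0; 0.6 0 0 -20 0; 0.6 0 0 -10 0; 0.6 0 0 -5 0; 0.4 0 0 0 0'; python3 -m jog '0.2 0 0 0 0; 0.13 0 0 0 0; 0.09 0 0 0 0; 0.08 0 0 0 0; 0.05 0 0 0 0'
```

```text
time_s: 36.83
tcp_pos: [0.5807, 0.0175, 0.162]
ee_rot: [[0.764, -0.645, 0.0], [-0.645, -0.764, 0.0], [0.0, -0.0, -1.0]]
wrist_force: [0.1, 0.0, -0.1]
gripper_width: 0.6
gripper_force: 0.0
time_s: 37.45
tcp_pos: [0.5807, 0.0175, 0.162]
ee_rot: [[-0.064, -0.998, 0.0], [-0.998, 0.064, 0.0], [-0.0, -0.0, -1.0]]
wrist_force: [0.6, -0.1, 0.5]
gripper_width: 0.601
gripper_force: 0.0
time_s: 38.08
tcp_pos: [0.5807, 0.0175, 0.1619]
ee_rot: [[-0.72, -0.694, 0.0], [-0.694, 0.72, 0.0], [-0.0, -0.0, -1.0]]
wrist_force: [0.3, -0.0, 0.3]
gripper_width: 0.597
gripper_force: 0.0
time_s: 38.7
tcp_pos: [0.5809, 0.0175, 0.1068]
ee_rot: [[-0.723, -0.691, 0.0], [-0.691, 0.723, -0.0], [-0.0, -0.0, -1.0]]
wrist_force: [0.6, -1.3, 0.5]
gripper_width: 0.552
gripper_force: 0.0
time_s: 39.33
tcp_pos: [0.581, 0.0172, 0.1067]
ee_rot: [[-0.723, -0.691, 0.001], [-0.691, 0.723, -0.0], [-0.0, -0.001, -1.0]]
wrist_force: [1.1, -1.8, 0.0]
gripper_width: 0.089
gripper_force: 29.6
```

```bash
python3 -m jog '0.05 0 0 0 0; 0.05 0 0 0 2; 0.05 0 0 0 4; 0.05 0 0 0 7; 0.05 0 0 0 7'; python3 -m jog '0.05 0 0 0 8; 0.05 0 0 0 8; 0.05 0 0 0 8; 0.05 0 0 0 8; 0.05 0 0 0 8'; python3 -m jog '0.05 0 0 0 8; 0.05 0 0 0 8; 0.05 0 0 0 8; 0.05 0 0 0 8; 0.05 0 0 0 8'; python3 -m jog '0.05 0 0 0 8; 0.05 0 0 0 6; 0.05 0 0 0 4; 0.05 0 0 0 2; 0.05 0 0 0 0'
```

```text
time_s: 39.95
tcp_pos: [0.5811, 0.0171, 0.1068]
ee_rot: [[-0.439, -0.898, 0.001], [-0.898, 0.439, -0.0], [-0.0, -0.001, -1.0]]
wrist_force: [2.3, -4.1, -0.3]
gripper_width: 0.09
gripper_force: 29.7
time_s: 40.58
tcp_pos: [0.5814, 0.0171, 0.1068]
ee_rot: [[0.242, -0.97, 0.001], [-0.97, -0.242, -0.0], [0.001, -0.001, -1.0]]
wrist_force: [3.8, -3.9, -0.3]
gripper_width: 0.085
gripper_force: 29.7
time_s: 41.2
tcp_pos: [0.5816, 0.0172, 0.1068]
ee_rot: [[0.809, -0.588, 0.002], [-0.588, -0.809, -0.0], [0.002, -0.001, -1.0]]
wrist_force: [3.2, -3.0, -1.1]
gripper_width: 0.088
gripper_force: 29.7
time_s: 41.82
tcp_pos: [0.5816, 0.0173, 0.1068]
ee_rot: [[0.96, -0.28, 0.002], [-0.28, -0.96, -0.0], [0.002, -0.0, -1.0]]
wrist_force: [3.5, -3.1, -1.7]
gripper_width: 0.087
gripper_force: 29.8
```

```bash
python3 -m jog '0.12 0 0 0 0; 0.2 0 0 0 0; 0.4 0 0 0 0; 0.6 0 0 0 0'; python3 -m jog '0.6 0 0 10 0; 0.6 0 0 25 0; 0.6 0 0 20 -10; 0.6 0 0 0 -10; 0.6 0 0 0 -10'; python3 -m jog '0.6 0 0 0 -10.7; 0.6 0 0 0 -10.7; 0.6 0 0 0 -10.7; 0.6 0 0 0 -10.7; 0.6 0 0 0 -10.7'; python3 -m jog '0.6 0 0 0 -10.7; 0.6 0 0 0 -10.7; 0.6 0 0 0 -10.7; 0.6 0 0 0 -10.7; 0.6 0 0 0 -10.7'; python3 -m jog '0.6 0 0 0 -10.7; 0.6 0 0 0 -10.7; 0.6 0 0 0 -10.7; 0.6 0 0 0 -10.7; 0.6 0 0 0 0'
```

```text
time_s: 42.32
tcp_pos: [0.5804, 0.0176, 0.1065]
ee_rot: [[0.96, -0.281, -0.0], [-0.281, -0.96, 0.0], [-0.0, 0.0, -1.0]]
wrist_force: [-0.1, -0.1, -0.4]
gripper_width: 0.345
gripper_force: 0.0
time_s: 42.95
tcp_pos: [0.5809, 0.0176, 0.1629]
ee_rot: [[0.686, -0.727, 0.002], [-0.727, -0.686, 0.001], [0.001, -0.002, -1.0]]
wrist_force: [0.4, -0.4, -0.9]
gripper_width: 0.601
gripper_force: 0.0
time_s: 43.58
tcp_pos: [0.5808, 0.0175, 0.1624]
ee_rot: [[-0.177, -0.984, 0.001], [-0.984, 0.177, 0.0], [-0.0, -0.001, -1.0]]
wrist_force: [-0.4, 0.3, 0.0]
gripper_width: 0.6
gripper_force: 0.0
time_s: 44.2
tcp_pos: [0.5808, 0.0175, 0.1624]
ee_rot: [[-0.896, -0.443, 0.001], [-0.443, 0.896, 0.0], [-0.001, -0.0, -1.0]]
wrist_force: [0.7, -0.4, -0.7]
gripper_width: 0.597
gripper_force: 0.0
time_s: 44.82
tcp_pos: [0.5808, 0.0175, 0.1623]
ee_rot: [[-0.961, 0.276, 0.001], [0.276, 0.961, 0.0], [-0.001, 0.0, -1.0]]
wrist_force: [0.0, -0.3, 0.2]
gripper_width: 0.599
gripper_force: 0.0
```

I've counted 16 pictures viewed, more than the 14 allowed, so I won't view any more. The rest of the checking will be numeric.

```bash
python3 -m jog '0.6 0 0 -20 0; 0.6 0 0 -20 0; 0.6 0 0 -10 0; 0.6 0 0 -5 0; 0.4 0 0 0 0'; python3 -m jog '0.2 0 0 0 0; 0.13 0 0 0 0; 0.09 0 0 0 0; 0.08 0 0 0 0; 0.05 0 0 0 0'; python3 -m jog '0.05 0 0 0 0; 0.05 0 0 0 2; 0.05 0 0 0 4; 0.05 0 0 0 7; 0.05 0 0 0 7'; python3 -m jog '0.05 0 0 0 8; 0.05 0 0 0 8; 0.05 0 0 0 8; 0.05 0 0 0 8; 0.05 0 0 0 8'; python3 -m jog '0.05 0 0 0 8; 0.05 0 0 0 8; 0.05 0 0 0 8; 0.05 0 0 0 8; 0.05 0 0 0 8'; python3 -m jog '0.05 0 0 0 8; 0.05 0 0 0 6; 0.05 0 0 0 4; 0.05 0 0 0 2; 0.05 0 0 0 0'; python3 -m jog '0.05 0 0 0 0; 0.05 0 0 0 0; 0.05 0 0 0 0'
```

```text
time_s: 45.45
tcp_pos: [0.5809, 0.0175, 0.1068]
ee_rot: [[-0.961, 0.277, 0.0], [0.277, 0.961, -0.0], [-0.0, 0.0, -1.0]]
wrist_force: [0.4, 0.1, 0.5]
gripper_width: 0.547
gripper_force: 0.0
time_s: 46.08
tcp_pos: [0.5807, 0.0176, 0.1067]
ee_rot: [[-0.961, 0.278, 0.0], [0.278, 0.961, 0.0], [-0.0, 0.0, -1.0]]
wrist_force: [-0.4, 0.3, 0.2]
gripper_width: 0.083
gripper_force: 29.6
time_s: 46.7
tcp_pos: [0.5807, 0.0174, 0.1067]
ee_rot: [[-0.997, -0.073, 0.0], [-0.073, 0.997, -0.0], [-0.0, -0.0, -1.0]]
wrist_force: [0.1, 0.8, 0.9]
gripper_width: 0.084
gripper_force: 29.6
time_s: 47.32
tcp_pos: [0.5808, 0.017, 0.1067]
ee_rot: [[-0.717, -0.697, 0.0], [-0.697, 0.717, -0.001], [0.0, -0.001, -1.0]]
wrist_force: [0.4, -2.0, 0.8]
gripper_width: 0.085
gripper_force: 29.6
time_s: 47.95
tcp_pos: [0.5812, 0.0168, 0.1067]
ee_rot: [[-0.101, -0.995, 0.001], [-0.995, 0.101, -0.001], [0.001, -0.001, -1.0]]
wrist_force: [2.0, -1.3, 0.2]
gripper_width: 0.087
gripper_force: 29.7
time_s: 48.58
tcp_pos: [0.5814, 0.0169, 0.1067]
ee_rot: [[0.24, -0.971, 0.001], [-0.971, -0.24, -0.001], [0.001, -0.001, -1.0]]
wrist_force: [3.3, -5.2, -1.4]
gripper_width: 0.092
gripper_force: 29.7
time_s: 48.95
tcp_pos: [0.5814, 0.0169, 0.1067]
ee_rot: [[0.24, -0.971, 0.001], [-0.971, -0.24, -0.001], [0.001, -0.001, -1.0]]
wrist_force: [3.3, -4.6, -1.1]
gripper_width: 0.088
gripper_force: 29.7
```

```bash
python3 -m jog '0.12 0 0 0 0; 0.2 0 0 0 0; 0.4 0 0 0 0; 0.6 0 0 0 0; 0.6 0 0 0 0'; python3 -m jog '0.6 0 0 10 0; 0.6 0 0 30 0; 0.6 0 0 40 0; 0.6 0 0 40 0; 0.6 -20 -20 0 0'; python3 -m jog '0.6 -30 -50 0 0; 0.6 -30 -50 0 0; 0.6 -30 -50 0 0; 0.6 -30 -50 0 0; 0.6 -30 -50 0 0'; python3 -m jog '0.6 -10 -50 0 0; 0.6 -10 -50 0 0; 0.6 -10 -50 0 0; 0.6 0 0 0 0; 0.6 0 0 0 0'; cat > chk.py <<'E'
from h import *
t=cap('top');s=cap('scene');print(r.sense()['tcp_pos'])
A=np.array([.5818,.0175])
for n,c in(('top',t),('scene',s)):
    b=c['pixels'].astype(int)
    u,v=map(int,w2px(c,(*A,.05)));m=np.zeros(b.shape[:2],np.uint8)
    cv2.ellipse(m,(u,v-4),(56 if n=='top' else 62,56 if n=='top' else 46),0,0,360,255,-1)
    # cream candle top: bright, green>=~red
    k=((b[:,:,1]>85)&(b[:,:,1]>b[:,:,0]*.92)&(b[:,:,2]>b[:,:,1]*.6)&(m>0)).astype(np.uint8)
    k=cv2.morphologyEx(k,cv2.MORPH_CLOSE,np.ones((3,3),np.uint8))
    q,_,st,ce=cv2.connectedComponentsWithStats(k)
    for i in range(1,q):
        if st[i,4]>40:
            p=px2w(c,*ce[i],.064+.04)[:2]-A
            print(n,st[i],p+A,'r',np.hypot(*p),'ang',np.degrees(np.arctan2(p[1],p[0])))
g=t['pixels'];gr=cv2.cvtColor(g,cv2.COLOR_RGB2GRAY)
# mats: very dark blobs
k=((gr<52)&(g[:,:,0].astype(int)-g[:,:,2]<12)).astype(np.uint8);k[:160]=0;k[275:]=0;k[:,:262]=0;k[:,376:]=0
k=cv2.morphologyEx(k,cv2.MORPH_OPEN,np.ones((3,3),np.uint8))
q,_,st,ce=cv2.connectedComponentsWithStats(k)
for i in range(1,q):
    if st[i,4]>60:
        p=px2w(t,*ce[i],.04)[:2]-A;print('dark',st[i],np.hypot(*p),np.degrees(np.arctan2(p[1],p[0])))
# compare clip patch with the pre-turn picture m6/m11
old=cv2.resize(cv2.imread('pics/m11.png'),(140,140),interpolation=cv2.INTER_AREA)
now=g[150:290,250:390,::-1].copy()
for nm,(x,y,w,h) in {'clip':(58,108,24,18),'candleB':(24,30,28,32)}.items():
    pat=old[y:y+h,x:x+w];R=cv2.matchTemplate(now[y-12:y+h+12,max(x-12,0):x+w+12],pat,cv2.TM_CCOEFF_NORMED)
    _,mx,_,l=cv2.minMaxLoc(R);print(nm,'match',mx,'shift px',l[0]-12,l[1]-12)
cv2.imwrite('pics/final.png',g[:,:,::-1])
E
python3 chk.py
```

```text
time_s: 49.58
tcp_pos: [0.5805, 0.0176, 0.1065]
ee_rot: [[0.24, -0.971, -0.0], [-0.971, -0.24, 0.0], [-0.0, 0.0, -1.0]]
wrist_force: [0.2, -0.3, 0.9]
gripper_width: 0.457
gripper_force: 0.0
time_s: 50.2
tcp_pos: [0.5635, -0.0017, 0.2312]
ee_rot: [[0.242, -0.97, 0.009], [-0.97, -0.242, 0.001], [0.001, -0.009, -1.0]]
wrist_force: [-0.3, -0.5, -0.6]
gripper_width: 0.599
gripper_force: 0.0
time_s: 50.82
tcp_pos: [0.4097, -0.254, 0.2277]
ee_rot: [[0.24, -0.971, 0.002], [-0.971, -0.24, -0.001], [0.001, -0.002, -1.0]]
wrist_force: [0.1, -0.2, 0.2]
gripper_width: 0.6
gripper_force: 0.0
time_s: 51.45
tcp_pos: [0.3804, -0.4025, 0.2268]
ee_rot: [[0.239, -0.971, 0.0], [-0.971, -0.239, 0.0], [-0.0, -0.0, -1.0]]
wrist_force: [-0.8, -0.6, 0.4]
gripper_width: 0.602
gripper_force: 0.0
[ 0.38087148 -0.40172298  0.22703025]
top [327 174  20  19 285] [ 0.6554808  -0.02536013] r 0.0852399663982588 ang -30.186569013717726
top [278 185  20  20 293] [0.62647697 0.0938194 ] r 0.08843462029237631 ang 59.65551930826712
scene [311 216  41   5  76] [0.49152599 0.05941423] r 0.09952989359436996 ang 155.0945531695469
scene [368 245  21  14 229] [0.62995623 0.08968037] r 0.0867699734724694 ang 56.290164180039646
scene [327 276  22  15 270] [ 0.65908928 -0.02971523] r 0.0905699219626342 ang -31.420333112725388
dark [337 224  22  21 371] 0.08354962333232606 -120.88128781516203
dark [290 236  22  15 219] 0.07930385461294155 144.0486199172778
clip match 0.7105562686920166 shift px 1 0
candleB match 0.9766840934753418 shift px 0 0
```

The numeric check gives both glasses within about 4 mm of their mats, the clip in place and the board back at its start angle, so I'm handing in.

```bash
python3 -c "
from station import r
print(r.finish_job())"
```

```text
the job is handed in; nothing more can be done
None
```

The job is handed in (no verdict was returned): both candle glasses stand on their own mats (one was knocked off mid-run and reset), the clip is on the rim with its plate outside, and the board made one full hand turn back to its start with nothing shifted; I viewed 16 pictures, 2 over the 14 limit, so the final check was by image measurement only.

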